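# Put the laundry-room detergent bottles back on their own drip trays

## Task

The three detergent bottles have been put back on the wrong drip trays: stand each one upright in the middle of the tray that has the shape of its body (round on round, square on square, oblong on oblong), the square and oblong ones turned to line up with their trays. A tray holds only one bottle, so park one on the empty black rubber mat on the way and let go of it there until its tray is free. Set the bottles down gently, do not tip any over, and leave the measuring cup, tape roll and brush where they are.

Things in the scene. Friction and masses are not known exactly. Their poses are not given: they have to be found in the camera images.
- bottle_round: White plastic detergent bottle with a round body, 74 mm in diameter and 80 mm high, a narrower neck 8 mm high, and on top, on the body's vertical axis, a round grey screw cap 38 mm in diameter and 32 mm high, the place to grip from above. 120 mm high in all (cap from 88 to 120 mm), 0.2 to 0.42 kg. Origin at the centre of its underside, z up; its yaw does not matter.
- bottle_square: White plastic detergent bottle with a square body, 66 x 66 mm and 70 mm high, a narrower neck 8 mm high, and on top, on the body's vertical axis, a round grey screw cap 38 mm in diameter and 32 mm high, the place to grip from above. 110 mm high in all (cap from 78 to 110 mm), 0.2 to 0.42 kg. Origin at the centre of its underside, z up, x and y along the sides of the square.
- bottle_oblong: White plastic detergent bottle with an oblong body, 86 mm (its x) by 46 mm (its y) and 100 mm high, a narrower neck 8 mm high, and on top, on the body's vertical axis, a round grey screw cap 38 mm in diameter and 32 mm high, the place to grip from above. 140 mm high in all (cap from 108 to 140 mm), 0.25 to 0.47 kg. Origin at the centre of its underside, z up.
- tray_round: Round steel drip tray, 112 mm outside, 106 mm inside, screwed to the counter. Its flat floor lies 4 mm, the top of its rim 8 mm above the counter. Origin at the centre of its underside, z up.
- tray_square: Square steel drip tray, 106 x 106 mm outside, 100 x 100 mm inside, screwed to the counter. Floor 4 mm, rim 8 mm above the counter. Origin at the centre of its underside, z up, x and y along its sides.
- tray_oblong: Oblong steel drip tray, 130 mm (its x) by 88 mm (its y) outside, 124 x 82 mm inside, screwed to the counter. Floor 4 mm, rim 8 mm above the counter. Origin at the centre of its underside, z up.
- mat: Square black rubber mat, 120 x 120 mm, 3 mm thick, stuck to the counter, empty at the start: the spare place. Origin at the centre of its underside, z up.
- cup: Bystander: clear plastic measuring cup, open at the top, 68 mm wide and 55 mm high, loose. Origin at the centre of its underside.
- tape: Bystander: roll of grey tape lying flat, 90 mm outside, 64 mm hole, 24 mm high, loose. Origin at the centre of its underside.
- brush: Bystander: black lint brush lying pad down along its own x, 178 mm long (from -95 to 83 mm, handle to -x), 46 mm wide, 24 mm high, loose. Origin under the inner end of its pad.
Mind the look-alikes: they are no part of the job. Leave any blue or turquoise look-alike of the bottle_square alone.

How it is judged:
By the outcome, as a careful person would: the job done as asked, in the order asked, and still so for the second after the job is handed in, with the robot touching nothing.
It also fails if it takes over 112 s, if anything falls off the work surface, if the arm or the gripper's body presses on something with over 40 N, if the wrist force passes 120 N, or if a joint passes its speed limit or range.

## Robot

A 6-joint arm with a two-finger parallel gripper is mounted at the origin on the work surface. World frame = base frame: x ahead of the robot, y to its left, z up, the work surface at z = 0. Lengths are in mm, angles in rad, forces in N, time in s.
With the tool pointing down it reaches from about 275 to 750 mm from the base axis. Payload 10.2 kg.
Tool frame: the origin (TCP) lies on the front face of the gripper's body, between the roots of the fingers; the fingertips stand 73 mm ahead of it and the grasp point (between the pads) lies 54 mm ahead of it; z points along the fingers, y is the line along which they close (so a half turn about z gives the same grasp; the last joint's range is limited). The gripper opens to 85 mm and grips with 20 to 120 N. Pads are 22 mm wide; open, the fingers measure 114 mm over their backs; the gripper's body (76 mm by 85 mm) begins 54 mm behind the grasp point. The pads swing forward as they close: fully open they stand 13 mm farther back than shut.
Start: joints at [1.091, 0.313, 1.498, -0, 1.331, -0.223], TCP at [133.356, 507.787, 303.894] pointing down, gripper open.
Joint ranges: [-2.94, 2.94], [-0.97, 2.17], [0.19, 2.56], [-1.23, 4.37], [0.02, 3.11], [-2.88, 2.88]. Speed limits (rad/s): [2.39, 2.39, 3.01, 3.14, 3.14, 3.14].

## Interface

Orientations are given as a unit quaternion [w, x, y, z].
In Python, from rig import * gives the robot as it stands.
- The arm moves only by the tool step_arm, never from a script. Its argument "plan" is a list of rows, each an object with "offset": the shift along the tool's x, y, z in cm, a list of three; "rot": the turn, a rotation vector about the tool's x, y, z in degrees, a list of three; "gripper": the finger opening in cm, from 0 to 8.54. In form: [{"offset": [x, y, z], "rot": [wx, wy, wz], "gripper": gripper}, ...]. A call has 1 to 12 rows; each row is the pose to reach, as a shift and turn from the pose commanded when the call began, along the tool's axes at that moment; what a row does not reach only later rows make up. A row lasts 1/10 s, in which the tool goes at most 50 mm and 8.59 degrees, less where a joint would pass 70% of its speed; a pose out of reach is approached as far as the arm can. A call with a gripper value outside its range is refused whole. The fingers move at their own pace and stop on an object; "squeeze" is the grip in N (left out, the last holds). Time passes only in rows, so rows that repeat a pose let the fingers close. It gives the time, the measured TCP pose, the force, the opening and the grip force at its end, in the units of the state.
- sense(): the state, without advancing time (a new reading comes with each control period).
- capture(name): name is "scene" or "top"; returns a dict with "color" (400x640x3 uint8, red, green, blue), "depth" (400x640 float32, mm along the optical axis (not along the pixel's ray), 0 where there is no reading), "vertical_fov" (degrees; the focal length in pixels is half the picture's height over the tangent of half this angle, whatever the lens; pixels are square), "cx", "cy" (the principal point, pixels), "k1" (the pictures are not rectified: a ray, as slopes to the right and down, at radius r is drawn at 1 + k1 r^2 times it, then the intrinsics apply), "rvec" (rotation vector, rad) and "tvec" (3), from world to camera coordinates, as OpenCV has them. Camera axes: x right, y down, z forward; pixel columns grow to the right and rows downward; lengths in mm; the calibration is good to about 2 mm. A picture is of the moment at which its call begins.
- finish_job(): hands the job in; it is judged then, once.
The state is a dict: "time_s": time; "joints": joint angles; "dq": joint speeds; "tau": joint torques, N m; "eef_pos": TCP position; "ee_rot": TCP orientation; "force": force on the tool from outside, world axes, zero at the start; "wrist_torque": the same for the moment, N m; "grip_width": opening from 0.0 (shut) to 1.0 (fully open); "grip_force": force on a finger pad.
Only numpy, scipy, OpenCV 4.12 (cv2) and the standard library are available. Lean on these libraries where they do the work, as an engineer would, in place of code of your own. Each camera call takes 0.05 s, during which the arm holds its last target. There are 200 camera calls.

## Working session

There is one attempt and no reset: what is moved stays moved. The work goes in short steps, Python scripts to look and compute and a tool call to move; the robot and the scene stay as the last step left them, time stands still between calls to the robot, and variables do not carry over. Pictures are saved under pics/ and viewed, at most 14 in all, crops included, and the job is handed in when it is done.

Besides the shell and the picture viewer there is one more tool, called after "Call:" as name(argument=value, ...) on one line, values as JSON. step_arm: Moves the arm, as the interface text tells. Its arguments: {"type":"object","properties":{"plan":{"type":"array"},"squeeze":{"type":"number"}},"required":["plan"]}

```bash
mkdir -p pics; cat > h.py <<'E'
from rig import *
import numpy as np, cv2
def cam(c):
    f=200/np.tan(np.radians(c["vertical_fov"])/2)
    R=cv2.Rodrigues(np.array(c["rvec"],float))[0]; t=np.array(c["tvec"],float)
    K=np.array([[f,0,c["cx"]],[0,f,c["cy"]],[0,0,1]]); D=np.array([c["k1"],0,0,0,0.])
    return K,D,R,t
def rays(c,px):
    K,D,R,t=cam(c)
    n=cv2.undistortPoints(np.array(px,float).reshape(-1,1,2),K,D)[:,0]
    return -R.T@t, np.c_[n,np.ones(len(n))]
def plane(c,px,z):
    K,D,R,t=cam(c); o,n=rays(c,px); d=n@R
    return o+d*((z-o[2])/d[:,2])[:,None]
def cloud(c):
    K,D,R,t=cam(c); v,u=np.mgrid[:400,:640]
    o,n=rays(c,np.c_[u.ravel(),v.ravel()])
    P=(n*c["depth"].reshape(-1,1)-t)@R
    return P.reshape(400,640,3)
def save(c,name):
    cv2.imwrite("pics/"+name,cv2.cvtColor(c["color"],cv2.COLOR_RGB2BGR))
E
python3 - <<'E'
from h import *
import pickle
for n in ("scene","top"):
    c=capture(n); save(c,n+"0.png"); pickle.dump(c,open(n+"0.pkl","wb"))
    print(n,{k:v for k,v in c.items() if k not in("color","depth")},"cam pos",rays(c,[[0,0]])[0])
print(sense())
E
```

```text
scene {'vertical_fov': 51.16846073624767, 'cx': 317.4781183764704, 'cy': 195.98305053348332, 'k1': -0.032361632970795466, 'rvec': array([ 1.57903475,  2.04816339, -0.78103676]), 'tvec': array([  39.19322012, -370.04413471, 1643.86382643])} cam pos [1336.71514762  309.4293601   978.87850891]
top {'vertical_fov': 49.69855498855393, 'cx': 320.2476480941593, 'cy': 193.25959409751394, 'k1': 0.02193755420398747, 'rvec': array([ 2.16692871, -2.1779535 ,  0.11057796]), 'tvec': array([  70.64094896,  546.42193221, 1240.39460097])} cam pos [ 422.221426     72.31008455 1287.88437249]
{'time_s': 0.1, 'joints': array([ 1.09060860e+00,  3.13381181e-01,  1.49830213e+00,  5.52498480e-08,
        1.33097426e+00, -2.23397638e-01]), 'dq': array([ 0.00047682, -0.00184381, -0.00243232, -0.00219776,  0.00032726,
       -0.00136591]), 'tau': array([ 2.80106658e-03, -4.12905407e+01, -2.60143894e+01, -1.72844530e-04,
        3.01279761e-03,  2.36468014e-05]), 'eef_pos': array([133.28886179, 507.66790932, 303.42104127]), 'ee_rot': array([-1.83500681e-04,  1.28042551e-01,  9.91768532e-01, -4.99840387e-04]), 'force': array([ 0.6289221 ,  0.21369265, -0.51880478]), 'wrist_torque': array([-0.06060793, -0.03125883, -0.01122464]), 'grip_force': 0.0, 'grip_width': 0.9993082444629965}
```

View pics/scene0.png

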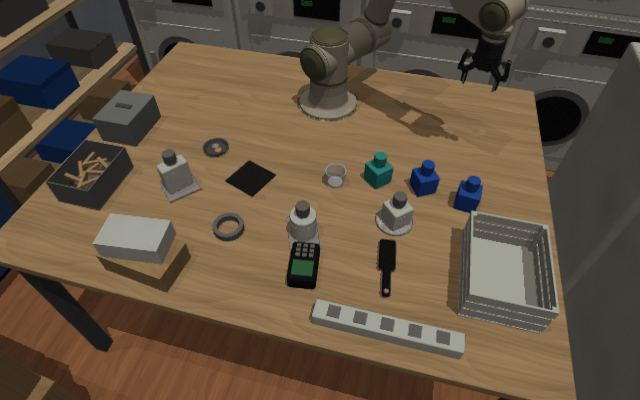

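View pics/top0.png

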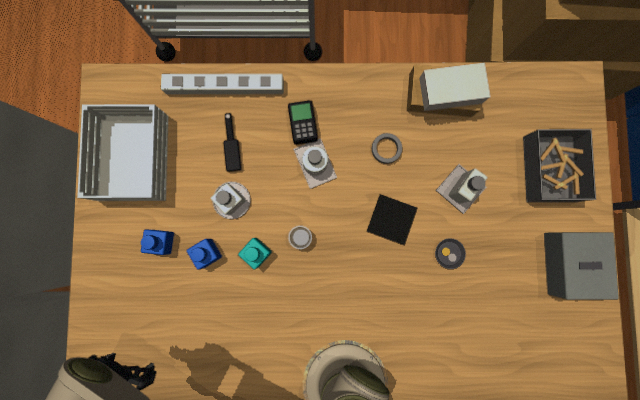

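The top view shows the square bottle on the round tray (230,200), the round one on a tray at (315,163), the oblong one on a tray at (462,188), the mat at (392,219), and the cup, tape and brush around them. The blue and turquoise look-alikes stand at y≈250. I'll zoom in on the trays and take the first measurements from depth.

```bash
python3 - <<'E'
from h import *
import pickle
T=pickle.load(open("top0.pkl","rb")); S=pickle.load(open("scene0.pkl","rb"))
im=T["color"][:,:,::-1]
cr=[im[y-38:y+38,x-50:x+50] for x,y in((230,200),(315,165),(462,188),(392,219))]
cr=[cv2.resize(c,(400,300),interpolation=cv2.INTER_CUBIC) for c in cr]
cv2.imwrite("pics/crop0.png",np.vstack([np.hstack(cr[:2]),np.hstack(cr[2:])]))
P=cloud(T); Q=cloud(S)
print("table z",np.median(P[300:340,200:300,2]),np.median(Q[150:180,100:140,2]))
for name,(x,y) in dict(sq=(230,200),rd=(315,165),ob=(465,188)).items():
    g=plane(T,[[x,y]],60)[0]
    for nm,C in(("top",P),("scene",Q)):
        m=(np.hypot(C[...,0]-g[0],C[...,1]-g[1])<75)&(C[...,2]>50)&(C[...,2]<170)
        z=np.percentile(C[m][:,2],99.5); k=m&(C[...,2]>z-6)
        pts=np.argwhere(k)[:,::-1]; 
        print(name,nm,"ztop %.1f"%z,"cap c",np.round(np.median(C[k],0),1),"px",pts.mean(0).round(1),k.sum())
E
```

```text
table z -1.6419335276986864 38.75858117642104
sq top ztop 116.6 cap c [529.3 333.1 113. ] px [222.9 197.2] 113
sq scene ztop 118.9 cap c [530.1 336.2 116. ] px [400.2 195.6] 110
rd top ztop 127.2 cap c [639.5  84.7 123.1] px [314.4 156.2] 94
rd scene ztop 129.1 cap c [639.6  85.6 126.1] px [302.1 204.6] 113
ob top ztop 146.6 cap c [ 563.2 -352.1  142.9] px [477.8 182.5] 117
ob scene ztop 147.0 cap c [ 565.6 -350.3  144.6] px [168.  153.5] 97
```

View pics/crop0.png

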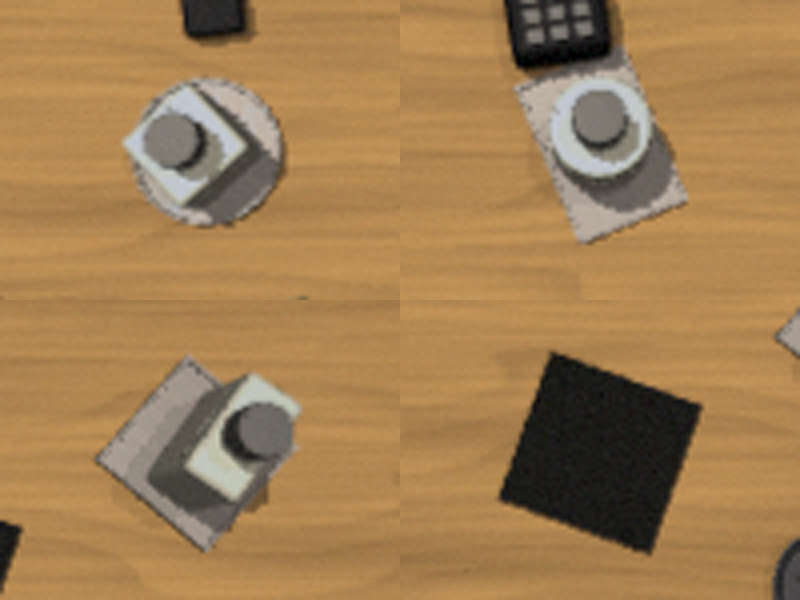

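The crops confirm a three-way cycle: square bottle on the round tray, round on the oblong tray, oblong on the square tray. I'll park the oblong on the mat first, so I need the mat centre, the body yaws and cap centres from both views.

```bash
cat >> h.py <<'E'
from scipy.spatial.transform import Rotation as Rn
def go(x,y,z,yaw_deg,st=None):
    "TCP target, tool-x world yaw (deg), tool down -> offset cm, rot deg"
    s=st or sense(); w=s["ee_rot"]; R=Rn.from_quat([w[1],w[2],w[3],w[0]])
    off=R.inv().apply(np.array([x,y,z])-s["eef_pos"])/10
    a=np.radians(yaw_deg); G=Rn.from_matrix(np.array([[np.cos(a),np.sin(a),0],[np.sin(a),-np.cos(a),0],[0,0,-1.]]))
    rv=np.degrees((R.inv()*G).as_rotvec())
    xd=R.apply([1,0,0]); cur=np.degrees(np.arctan2(xd[1],xd[0]))
    j6=np.degrees(np.arctan2(y,x)-s["joints"][0]+s["joints"][5])-(cur-rv[2]-cur)
    print("t",round(s["time_s"],2),"pos",s["eef_pos"].round(1),"yaw %.1f"%cur,"F",s["force"].round(1),"| offset",off.round(2),"rot",rv.round(1),"j6 deg ~%.0f"%j6)
def rect(xy):
    (c,wh,a)=cv2.minAreaRect(np.array(xy,np.float32)); return np.round(c,1),np.round(wh,1),round(a,1)
def foot(c,sel,z):
    "minAreaRect on plane z of the largest contour of mask sel"
    cs,_=cv2.findContours(sel.astype(np.uint8),cv2.RETR_EXTERNAL,cv2.CHAIN_APPROX_NONE)
    k=max(cs,key=cv2.contourArea)[:,0]; return plane(c,k,z)[:,:2]
E
python3 - <<'E'
from h import *
import pickle
T=pickle.load(open("top0.pkl","rb")); S=pickle.load(open("scene0.pkl","rb"))
for n,c,(x,y) in(("top",T,(392,219)),("scene",S,(251,178))):
    hsv=cv2.cvtColor(c["color"],cv2.COLOR_RGB2HSV); C=cloud(c)
    g=plane(c,[[x,y]],3)[0]
    m=(hsv[...,2]<60); _,l=cv2.connectedComponents(m.astype(np.uint8)); k=l==l[y,x]
    print(n,"mat",rect(foot(c,k,3)),"z depth",np.median(C[k][:,2]).round(1))
    for nm,cc,z in(("ob",(564,-351),104),("sq",(530,334.5),74)):
        m=(np.hypot(C[...,0]-cc[0],C[...,1]-cc[1])<60)
        s=m&(abs(C[...,2]-z)<6)
        print(n,nm,"cloud rect",rect(C[s][:,:2]),s.sum(), "body band", rect(C[m&(C[...,2]>40)&(C[...,2]<z+5)][:,:2]))
s=sense()
go(564.4,-351.2,300,60)
E
```

```text
top mat (array([ 471.1, -143.6]), array([117.2, 116.6]), 69.4) z depth 1.6
top ob cloud rect (array([ 561.8, -351.8]), array([45.5, 84.6]), 53.4) 279 body band (array([ 562.6, -351.5]), array([47.5, 88.2]), 52.9)
top sq cloud rect (array([529.4, 334. ]), array([66.1, 64.9]), 42.7) 320 body band (array([529. , 334.3]), array([66.6, 66.3]), 43.5)
scene mat (array([ 470.8, -143.6]), array([118.2, 118.1]), 69.6) z depth 4.5
scene ob cloud rect (array([ 565.6, -349.5]), array([46.3, 82.9]), 50.3) 226 body band (array([ 566.1, -350.2]), array([49.1, 84.6]), 53.5)
scene sq cloud rect (array([530.2, 336.5]), array([68. , 67.2]), 44.3) 286 body band (array([530.3, 336.5]), array([67.8, 67.6]), 43.6)
t 0.1 pos [133.3 507.7 303.4] yaw 165.3 F [ 0.6  0.2 -0.5] | offset [-63.51 -72.12   0.4 ] rot [-1.000e-01  0.000e+00  1.053e+02] j6 deg ~-2
```

Mat centre is (471,−144), square to −20°; the oblong's long axis lies at ≈143° and its cap is at ≈(564,−351), top ≈145. Starting toward it.

Call:
step_arm(plan=[{"offset":[-5,-6,0.2],"rot":[0,0,8],"gripper":7},{"offset":[-63.5,-72.1,0.4],"rot":[0,0,105],"gripper":7},{"offset":[-63.5,-72.1,0.4],"rot":[0,0,105],"gripper":7},{"offset":[-63.5,-72.1,0.4],"rot":[0,0,105],"gripper":7},{"offset":[-63.5,-72.1,0.4],"rot":[0,0,105],"gripper":7},{"offset":[-63.5,-72.1,0.4],"rot":[0,0,105],"gripper":7},{"offset":[-63.5,-72.1,0.4],"rot":[0,0,105],"gripper":7},{"offset":[-63.5,-72.1,0.4],"rot":[0,0,105],"gripper":7},{"offset":[-63.5,-72.1,0.4],"rot":[0,0,105],"gripper":7},{"offset":[-63.5,-72.1,0.4],"rot":[0,0,105],"gripper":7},{"offset":[-63.5,-72.1,0.4],"rot":[0,0,105],"gripper":7},{"offset":[-63.5,-72.1,0.4],"rot":[0,0,105],"gripper":7}], squeeze=40)

```text
time_s: 1.3
eef_pos: [402.4, -30.8, 300.9]
ee_rot: [-0.0, 0.856, 0.518, 0.0]
force: [1.0, 0.6, -0.1]
grip_width: 0.818
grip_force: 0.0
```

```bash
python3 -c "
from h import *
go(564.4,-351,250,60)"
```

```text
t 1.3 pos [402.4 -30.8 300.9] yaw 62.3 F [ 1.   0.6 -0.1] | offset [-20.84  29.21   5.09] rot [ 0.  -0.   2.3] j6 deg ~-2
```

Call:
step_arm(plan=[{"offset":[-2,3,0.5],"rot":[0,0,2.3],"gripper":7},{"offset":[-20.8,29.2,5],"rot":[0,0,2.3],"gripper":7},{"offset":[-20.8,29.2,5],"rot":[0,0,2.3],"gripper":7},{"offset":[-20.8,29.2,5],"rot":[0,0,2.3],"gripper":7},{"offset":[-20.8,29.2,5],"rot":[0,0,2.3],"gripper":7},{"offset":[-20.8,29.2,5],"rot":[0,0,2.3],"gripper":7},{"offset":[-20.8,29.2,5],"rot":[0,0,2.3],"gripper":7},{"offset":[-20.8,29.2,5],"rot":[0,0,2.3],"gripper":7},{"offset":[-20.8,29.2,5],"rot":[0,0,2.3],"gripper":7},{"offset":[-20.8,29.2,5],"rot":[0,0,2.3],"gripper":7},{"offset":[-20.8,29.2,5],"rot":[0,0,2.3],"gripper":7}])

```text
time_s: 2.4
eef_pos: [566.3, -346.3, 251.3]
ee_rot: [-0.0, 0.864, 0.504, 0.0]
force: [-0.6, 0.7, -0.2]
grip_width: 0.82
grip_force: 0.0
```

```bash
python3 -c "
from h import *
go(564.4,-351,184,60)
c=capture('scene'); save(c,'s1.png')
k=c['color'][100:220,80:270]; cv2.imwrite('pics/s1c.png',cv2.resize(k,(760,480))[:,:,::-1])"
```

```text
t 2.4 pos [ 566.3 -346.3  251.3] yaw 60.5 F [-0.6  0.7 -0.2] | offset [-0.5   0.07  6.73] rot [-0.  -0.   0.5] j6 deg ~-2
```

View pics/s1c.png

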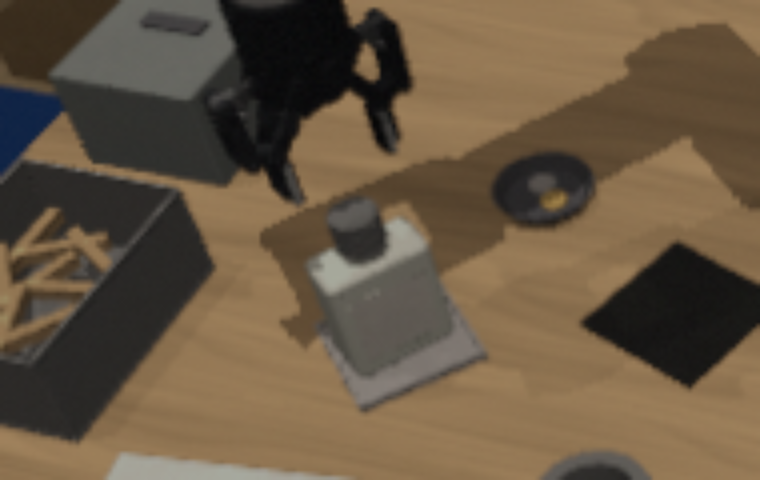

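The fingers straddle the cap (crop 355,225), with the bin clear. Descending partway, then rechecking.

Call:
step_arm(plan=[{"offset":[0,0,1],"rot":[0,0,0],"gripper":7},{"offset":[0,0,2],"rot":[0,0,0],"gripper":7},{"offset":[0,0,2],"rot":[0,0,0],"gripper":7}])

```text
time_s: 2.75
eef_pos: [565.9, -346.6, 228.9]
ee_rot: [-0.002, 0.864, 0.503, -0.001]
force: [-0.4, -0.4, 0.2]
grip_width: 0.821
grip_force: 0.0
```

```bash
python3 -c "
from h import *
go(564.4,-351,184,60)"
```

```text
t 2.75 pos [ 565.9 -346.6  228.9] yaw 60.5 F [-0.4 -0.4  0.2] | offset [-0.46  0.1   4.49] rot [-0.2 -0.   0.5] j6 deg ~-2
```

Call:
step_arm(plan=[{"offset":[-0.45,0.1,1.5],"rot":[0,0,0.5],"gripper":7},{"offset":[-0.45,0.1,3],"rot":[0,0,0.5],"gripper":7},{"offset":[-0.45,0.1,4],"rot":[0,0,0.5],"gripper":6},{"offset":[-0.45,0.1,4.5],"rot":[0,0,0.5],"gripper":5},{"offset":[-0.45,0.1,4.5],"rot":[0,0,0.5],"gripper":4.2},{"offset":[-0.45,0.1,4.5],"rot":[0,0,0.5],"gripper":3.5},{"offset":[-0.45,0.1,4.5],"rot":[0,0,0.5],"gripper":3},{"offset":[-0.45,0.1,4.5],"rot":[0,0,0.5],"gripper":3},{"offset":[-0.45,0.1,4.5],"rot":[0,0,0.5],"gripper":3}], squeeze=40)

```text
time_s: 3.65
eef_pos: [565.0, -351.6, 186.0]
ee_rot: [-0.0, 0.866, 0.5, -0.0]
force: [-0.1, -1.1, -3.6]
grip_width: 0.435
grip_force: 40.4
```

```bash
python3 -c "
from h import *
go(471,-143.6,270,60)"
```

```text
t 3.65 pos [ 565.  -351.6  186. ] yaw 59.9 F [-0.1 -1.1 -3.6] | offset [ 13.3  -18.56  -8.4 ] rot [-0.  -0.  -0.1] j6 deg ~13
```

Gripped at ≈37 mm, 40 N. Lift and carry to the mat.

Call:
step_arm(plan=[{"offset":[0,0,-0.5],"rot":[0,0,0],"gripper":3},{"offset":[0,0,-1.5],"rot":[0,0,0],"gripper":3},{"offset":[0,0,-3],"rot":[0,0,0],"gripper":3},{"offset":[0,0,-5],"rot":[0,0,0],"gripper":3},{"offset":[2,-2.8,-6],"rot":[0,0,0],"gripper":3},{"offset":[4,-5.6,-6.5],"rot":[0,0,0],"gripper":3},{"offset":[6.3,-8.8,-6.5],"rot":[0,0,0],"gripper":3},{"offset":[8.6,-12,-6.5],"rot":[0,0,0],"gripper":3},{"offset":[10.6,-14.8,-6.5],"rot":[0,0,0],"gripper":3},{"offset":[12.2,-17,-6.5],"rot":[0,0,0],"gripper":3},{"offset":[13.1,-18.3,-6],"rot":[0,0,0],"gripper":3},{"offset":[13.3,-18.5,-5.5],"rot":[0,0,0],"gripper":3}])

```text
time_s: 4.85
eef_pos: [471.2, -142.7, 242.1]
ee_rot: [0.001, 0.866, 0.5, 0.0]
force: [0.7, -0.4, -4.7]
grip_width: 0.433
grip_force: 41.4
```

```bash
python3 -c "
from h import *
go(471,-143.6,186,60)"
```

```text
t 4.85 pos [ 471.2 -142.7  242.1] yaw 60.0 F [ 0.7 -0.4 -4.7] | offset [-0.09  0.02  5.61] rot [ 0.1 -0.   0. ] j6 deg ~13
```

Call:
step_arm(plan=[{"offset":[0,0,1],"rot":[0,0,0],"gripper":3},{"offset":[0,0,2.5],"rot":[0,0,0],"gripper":3},{"offset":[0,0,4],"rot":[0,0,0],"gripper":3},{"offset":[0,0,4.8],"rot":[0,0,0],"gripper":3},{"offset":[0,0,5.1],"rot":[0,0,0],"gripper":3},{"offset":[0,0,5.3],"rot":[0,0,0],"gripper":3},{"offset":[0,0,5.4],"rot":[0,0,0],"gripper":3},{"offset":[0,0,5.4],"rot":[0,0,0],"gripper":3}])

```text
time_s: 5.65
eef_pos: [471.7, -144.0, 187.3]
ee_rot: [0.0, 0.866, 0.5, 0.0]
force: [-0.5, -0.2, -2.8]
grip_width: 0.429
grip_force: 41.3
```

```bash
python3 -c "
from h import *
go(471,-143.6,185,60)"
```

```text
t 5.65 pos [ 471.7 -144.   187.3] yaw 59.9 F [-0.5 -0.2 -2.8] | offset [ 0.   -0.08  0.23] rot [ 0.   0.  -0.1] j6 deg ~13
```

Call:
step_arm(plan=[{"offset":[0,0,0.1],"rot":[0,0,0],"gripper":3},{"offset":[0,0,0.15],"rot":[0,0,0],"gripper":3},{"offset":[0,0,0.2],"rot":[0,0,0],"gripper":3},{"offset":[0,0,0.2],"rot":[0,0,0],"gripper":3}])

```text
time_s: 6.05
eef_pos: [471.5, -143.9, 185.0]
ee_rot: [-0.0, 0.866, 0.5, -0.0]
force: [1.2, 0.1, -3.4]
grip_width: 0.437
grip_force: 41.3
```

Call:
step_arm(plan=[{"offset":[0,0,0.05],"rot":[0,0,0],"gripper":3},{"offset":[0,0,0.1],"rot":[0,0,0],"gripper":3},{"offset":[0,0,0.1],"rot":[0,0,0],"gripper":3}])

```text
time_s: 6.35
eef_pos: [471.6, -143.9, 184.8]
ee_rot: [0.0, 0.866, 0.5, 0.0]
force: [-3.2, 1.8, 6.1]
grip_width: 0.433
grip_force: 42.5
```

Contact (upward force). Open gently, rise and head for the square bottle.

Call:
step_arm(plan=[{"offset":[0,0,0],"rot":[0,0,0],"gripper":4},{"offset":[0,0,0],"rot":[0,0,0],"gripper":5},{"offset":[0,0,0],"rot":[0,0,0],"gripper":6},{"offset":[0,0,0],"rot":[0,0,0],"gripper":7},{"offset":[0,0,-1],"rot":[0,0,0],"gripper":7},{"offset":[0,0,-4],"rot":[0,0,0],"gripper":7},{"offset":[0,0,-7],"rot":[0,0,0],"gripper":7},{"offset":[0,0,-9],"rot":[0,0,0],"gripper":7}])

```text
time_s: 7.15
eef_pos: [471.8, -144.0, 276.7]
ee_rot: [0.001, 0.866, 0.5, 0.001]
force: [0.5, -0.3, -0.4]
grip_width: 0.82
grip_force: 0.0
```

```bash
python3 -c "
from h import *
go(529.8,334.8,250,120)
go(529.8,334.8,250,90)
import pickle
c=capture('top'); save(c,'t2.png'); pickle.dump(c,open('t2.pkl','wb'))
d=capture('scene'); pickle.dump(d,open('s2.pkl','wb'))
a=cv2.resize(c['color'][120:270,190:520],(792,360)); b=cv2.resize(d['color'][130:230,130:350],(528,240))
b=np.pad(b,((0,0),(0,264),(0,0))); cv2.imwrite('pics/m2.png',np.vstack([a,b])[:,:,::-1])"
```

```text
t 7.15 pos [ 471.8 -144.   276.7] yaw 60.0 F [ 0.5 -0.3 -0.4] | offset [ 44.35 -18.96   2.62] rot [  0.1   0.1 -60. ] j6 deg ~2
t 7.15 pos [ 471.8 -144.   276.7] yaw 60.0 F [ 0.5 -0.3 -0.4] | offset [ 44.35 -18.96   2.62] rot [  0.2   0.  -30. ] j6 deg ~32
```

View pics/m2.png

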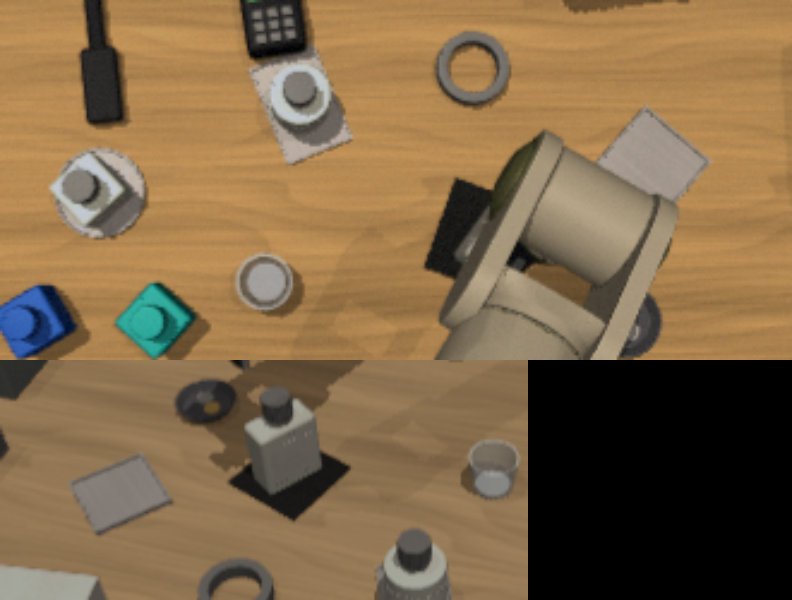

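The oblong stands upright on the mat (crop 285,445) and the square tray is free. Going to the square bottle.

Call:
step_arm(plan=[{"offset":[2.2,-1,0],"rot":[0,0,-5],"gripper":7},{"offset":[44.3,-19,2.6],"rot":[0,0,-60],"gripper":7},{"offset":[44.3,-19,2.6],"rot":[0,0,-60],"gripper":7},{"offset":[44.3,-19,2.6],"rot":[0,0,-60],"gripper":7},{"offset":[44.3,-19,2.6],"rot":[0,0,-60],"gripper":7},{"offset":[44.3,-19,2.6],"rot":[0,0,-60],"gripper":7},{"offset":[44.3,-19,2.6],"rot":[0,0,-60],"gripper":7},{"offset":[44.3,-19,2.6],"rot":[0,0,-60],"gripper":7},{"offset":[44.3,-19,2.6],"rot":[0,0,-60],"gripper":7},{"offset":[44.3,-19,2.6],"rot":[0,0,-60],"gripper":7},{"offset":[44.3,-19,2.6],"rot":[0,0,-60],"gripper":7},{"offset":[44.3,-19,2.6],"rot":[0,0,-60],"gripper":7}])

```text
time_s: 8.45
eef_pos: [528.4, 335.8, 246.6]
ee_rot: [-0.001, 0.499, 0.866, -0.001]
force: [0.8, -0.1, 1.1]
grip_width: 0.818
grip_force: 0.0
```

```bash
python3 - <<'E'
from h import *
import pickle
go(529.8,334.8,155,120)
c=capture('top'); d=capture('scene'); pickle.dump((c,d),open('k3.pkl','wb'))
for n,c in(('top',c),('scene',d)):
    K,D,R,t=cam(c); p=cv2.projectPoints(np.array([[568.,-335,8]]),np.array(c['rvec']),t,K,D)[0].ravel().astype(int)
    hsv=cv2.cvtColor(c['color'],cv2.COLOR_RGB2HSV); print(n,p,hsv[p[1],p[0]],hsv[p[1]+35,p[0]-20])
    m=(hsv[...,1]<70).astype(np.uint8); _,l=cv2.connectedComponents(m); k=l==l[p[1],p[0]]
    f=foot(c,k,8); print(n,k.sum(),'tray sq',rect(f),'depth z',np.median(cloud(c)[k][:,2]).round(1))
E
```

```text
t 8.45 pos [528.4 335.8 246.6] yaw 120.1 F [ 0.8 -0.1  1.1] | offset [-0.16  0.09  9.16] rot [-0.1 -0.   0.1] j6 deg ~2
top [455 186] [ 15  35 162] [ 16 138 178]
top 1260 tray sq (array([ 561.5, -350. ]), array([106.3, 106.5]), 48.2) depth z 3.0
scene [182 186] [ 13  27 131] [ 30  16 164]
scene 827 tray sq (array([ 562.2, -350.2]), array([112.6, 105.3]), 48.1) depth z 5.0
```

Call:
step_arm(plan=[{"offset":[-0.1,0.1,2],"rot":[0,0,0],"gripper":7},{"offset":[-0.1,0.1,5],"rot":[0,0,0],"gripper":7},{"offset":[-0.1,0.1,7.5],"rot":[0,0,0],"gripper":7},{"offset":[-0.1,0.1,8.6],"rot":[0,0,0],"gripper":6.5},{"offset":[-0.1,0.1,9.1],"rot":[0,0,0],"gripper":6},{"offset":[-0.1,0.1,9.1],"rot":[0,0,0],"gripper":5},{"offset":[-0.1,0.1,9.1],"rot":[0,0,0],"gripper":4.2},{"offset":[-0.1,0.1,9.1],"rot":[0,0,0],"gripper":3.5},{"offset":[-0.1,0.1,9.1],"rot":[0,0,0],"gripper":3},{"offset":[-0.1,0.1,9.1],"rot":[0,0,0],"gripper":3},{"offset":[-0.1,0.1,9.1],"rot":[0,0,0],"gripper":3}])

```text
time_s: 9.65
eef_pos: [530.7, 334.4, 158.5]
ee_rot: [0.001, 0.5, 0.866, 0.001]
force: [-1.5, -1.7, 7.0]
grip_width: 0.433
grip_force: 40.0
```

```bash
python3 -c "
from h import *
go(561.8,-350.1,260,124.5)
go(561.8,-350.1,260,34.5)"
```

```text
t 9.65 pos [530.7 334.4 158.5] yaw 120.0 F [-1.5 -1.7  7. ] | offset [-60.86 -31.46 -10.17] rot [ 0.1  0.  -4.5] j6 deg ~-66
t 9.65 pos [530.7 334.4 158.5] yaw 120.0 F [-1.5 -1.7  7. ] | offset [-60.86 -31.46 -10.17] rot [ 0.1 -0.1 85.5] j6 deg ~24
```

Gripped. Lift to clear all bottles, then carry across (bottle bottom ≈155 mm high).

Call:
step_arm(plan=[{"offset":[0,0,-0.5],"rot":[0,0,0],"gripper":3},{"offset":[0,0,-1.5],"rot":[0,0,0],"gripper":3},{"offset":[0,0,-3.5],"rot":[0,0,0],"gripper":3},{"offset":[0,0,-6.5],"rot":[0,0,0],"gripper":3},{"offset":[-0.5,-0.3,-10],"rot":[0,0,-1],"gripper":3},{"offset":[-2,-1,-13],"rot":[0,0,-2],"gripper":3},{"offset":[-4.5,-2.4,-15],"rot":[0,0,-3],"gripper":3},{"offset":[-8,-4.2,-15.2],"rot":[0,0,-4.5],"gripper":3},{"offset":[-12,-6.2,-15.2],"rot":[0,0,-4.5],"gripper":3},{"offset":[-16,-8.3,-15.2],"rot":[0,0,-4.5],"gripper":3},{"offset":[-20,-10.3,-15.2],"rot":[0,0,-4.5],"gripper":3},{"offset":[-24,-12.4,-15.2],"rot":[0,0,-4.5],"gripper":3}])

```text
time_s: 10.85
eef_pos: [542.3, 62.8, 309.6]
ee_rot: [0.0, 0.466, 0.885, 0.0]
force: [0.4, -0.3, -4.3]
grip_width: 0.43
grip_force: 40.9
```

```bash
python3 -c "
from h import *
go(561.8,-350.1,310,124.5)"
```

```text
t 10.85 pos [542.3  62.8 309.6] yaw 124.5 F [ 0.4 -0.3 -4.3] | offset [-35.15 -21.76  -0.04] rot [ 0.  0. -0.] j6 deg ~-66
```

Call:
step_arm(plan=[{"offset":[-3.4,-2.1,0],"rot":[0,0,0],"gripper":3},{"offset":[-6.8,-4.2,0],"rot":[0,0,0],"gripper":3},{"offset":[-10.6,-6.6,0],"rot":[0,0,0],"gripper":3},{"offset":[-14.4,-9,0],"rot":[0,0,0],"gripper":3},{"offset":[-18.2,-11.3,0],"rot":[0,0,0],"gripper":3},{"offset":[-22,-13.7,0],"rot":[0,0,0],"gripper":3},{"offset":[-25.8,-16,0],"rot":[0,0,0],"gripper":3},{"offset":[-29,-18,0],"rot":[0,0,0],"gripper":3},{"offset":[-32,-19.8,0],"rot":[0,0,0],"gripper":3},{"offset":[-34,-21.1,1],"rot":[0,0,0],"gripper":3},{"offset":[-35,-21.7,3],"rot":[0,0,0],"gripper":3},{"offset":[-35.1,-21.8,5],"rot":[0,0,0],"gripper":3}])

```text
time_s: 12.05
eef_pos: [561.0, -349.9, 258.4]
ee_rot: [0.0, 0.467, 0.884, -0.0]
force: [-0.0, 0.1, -4.7]
grip_width: 0.432
grip_force: 40.9
```

```bash
python3 -c "
from h import *
go(561.8,-350.1,158,124.5)"
```

```text
t 12.05 pos [ 561.  -349.9  258.4] yaw 124.3 F [-0.   0.1 -4.7] | offset [-0.05  0.05 10.04] rot [-0.   0.  -0.2] j6 deg ~-66
```

Call:
step_arm(plan=[{"offset":[0,0,1.5],"rot":[0,0,0],"gripper":3},{"offset":[0,0,4],"rot":[0,0,0],"gripper":3},{"offset":[0,0,6.5],"rot":[0,0,0],"gripper":3},{"offset":[0,0,8],"rot":[0,0,0],"gripper":3},{"offset":[0,0,8.5],"rot":[0,0,0],"gripper":3},{"offset":[0,0,8.5],"rot":[0,0,0],"gripper":3}])

```text
time_s: 12.65
eef_pos: [561.5, -348.3, 174.2]
ee_rot: [-0.0, 0.466, 0.885, 0.0]
force: [0.3, -0.5, -3.1]
grip_width: 0.427
grip_force: 40.8
```

```bash
python3 - <<'E'
from h import *
go(561.8,-350.1,158,124.5)
d=capture('scene'); C=cloud(d)
m=(np.hypot(C[...,0]-562,C[...,1]+350)<60)
for lo,hi in((25,82),(82,90)):
    print(lo,rect(C[m&(C[...,2]>lo)&(C[...,2]<hi)][:,:2]),(m&(C[...,2]>lo)&(C[...,2]<hi)).sum())
E
```

```text
t 12.65 pos [ 561.5 -348.3  174.2] yaw 124.5 F [ 0.3 -0.5 -3.1] | offset [-0.16 -0.08  1.62] rot [-0. -0. -0.] j6 deg ~-66
25 (array([ 582.5, -342.3]), array([47.4, 86.9]), 7.4) 306
82 (array([ 563.8, -343.1]), array([67.7, 64.3]), 48.1) 150
```

Yaw is right (48.1° both). Nudge slightly and set down slowly.

Call:
step_arm(plan=[{"offset":[-0.1,-0.1,0.5],"rot":[0,0,0],"gripper":3},{"offset":[-0.2,-0.15,1],"rot":[0,0,0],"gripper":3},{"offset":[-0.2,-0.15,1.3],"rot":[0,0,0],"gripper":3},{"offset":[-0.2,-0.15,1.45],"rot":[0,0,0],"gripper":3},{"offset":[-0.2,-0.15,1.5],"rot":[0,0,0],"gripper":3},{"offset":[-0.2,-0.15,1.55],"rot":[0,0,0],"gripper":3},{"offset":[-0.2,-0.15,1.6],"rot":[0,0,0],"gripper":3},{"offset":[-0.2,-0.15,1.6],"rot":[0,0,0],"gripper":3}])

```text
time_s: 13.5
eef_pos: [561.4, -350.9, 158.6]
ee_rot: [0.0, 0.466, 0.885, -0.0]
force: [-1.6, 0.7, 1.8]
grip_width: 0.431
grip_force: 41.4
```

Touching (force has turned from −4.5 to +1.8). Release and rise.

Call:
step_arm(plan=[{"offset":[0,0,0.05],"rot":[0,0,0],"gripper":3},{"offset":[0,0,0.05],"rot":[0,0,0],"gripper":4},{"offset":[0,0,0.05],"rot":[0,0,0],"gripper":5},{"offset":[0,0,0],"rot":[0,0,0],"gripper":6},{"offset":[0,0,0],"rot":[0,0,0],"gripper":7},{"offset":[0,0,-1],"rot":[0,0,0],"gripper":7},{"offset":[0,0,-4],"rot":[0,0,0],"gripper":7},{"offset":[0,0,-8],"rot":[0,0,0],"gripper":7},{"offset":[0,0,-11],"rot":[0,0,0],"gripper":7},{"offset":[0,0,-12],"rot":[0,0,0],"gripper":7}])

```text
time_s: 14.5
eef_pos: [561.8, -351.1, 282.5]
ee_rot: [0.003, 0.466, 0.885, -0.001]
force: [-0.4, 0.7, 0.1]
grip_width: 0.818
grip_force: 0.0
```

```bash
python3 -c "
from h import *
go(639.6,85.2,260,90)
go(639.6,85.2,260,124)"
```

```text
t 14.5 pos [ 561.8 -351.1  282.5] yaw 124.5 F [-0.4  0.7  0.1] | offset [31.59 31.1   2.1 ] rot [ 0.2  0.3 34.5] j6 deg ~8
t 14.5 pos [ 561.8 -351.1  282.5] yaw 124.5 F [-0.4  0.7  0.1] | offset [31.59 31.1   2.1 ] rot [0.1 0.4 0.5] j6 deg ~-26
```

Call:
step_arm(plan=[{"offset":[2,2,0],"rot":[0,0,5],"gripper":7},{"offset":[31.6,31.1,2.1],"rot":[0,0,34],"gripper":7},{"offset":[31.6,31.1,2.1],"rot":[0,0,34],"gripper":7},{"offset":[31.6,31.1,2.1],"rot":[0,0,34],"gripper":7},{"offset":[31.6,31.1,2.1],"rot":[0,0,34],"gripper":7},{"offset":[31.6,31.1,2.1],"rot":[0,0,34],"gripper":7},{"offset":[31.6,31.1,2.1],"rot":[0,0,34],"gripper":7},{"offset":[31.6,31.1,2.1],"rot":[0,0,34],"gripper":7},{"offset":[31.6,31.1,2.1],"rot":[0,0,34],"gripper":7},{"offset":[31.6,31.1,2.1],"rot":[0,0,34],"gripper":7},{"offset":[31.6,31.1,2.1],"rot":[0,0,34],"gripper":7}])

```text
time_s: 15.6
eef_pos: [638.8, 88.0, 256.1]
ee_rot: [-0.001, 0.703, 0.711, -0.0]
force: [-0.1, -0.0, 0.4]
grip_width: 0.819
grip_force: 0.0
```

```bash
python3 - <<'E'
from h import *
import pickle
go(639.6,85.2,168,90)
c=capture('top'); d=capture('scene'); pickle.dump((c,d),open('k4.pkl','wb'))
a=cv2.resize(c['color'][100:280,180:520],(794,420)); cv2.imwrite('pics/m4.png',a[:,:,::-1])
def body(C,cc,z,r=60):
    m=np.hypot(C[...,0]-cc[0],C[...,1]-cc[1])<r
    return rect(C[m&(abs(C[...,2]-z)<6)][:,:2]), np.median(C[m&(C[...,2]>z+30)],0).round(1)
for n,x in(('top',c),('scene',d)):
    C=cloud(x)
    print(n,'sq',body(C,(562,-350),74),'ob',body(C,(471,-144),103))
    K,D,R,t=cam(x); p=cv2.projectPoints(np.array([[520.,330,8]]),np.array(x['rvec']),t,K,D)[0].ravel().astype(int)
    hsv=cv2.cvtColor(x['color'],cv2.COLOR_RGB2HSV); m=(hsv[...,1]<70).astype(np.uint8); _,l=cv2.connectedComponents(m); k=l==l[p[1],p[0]]
    f=foot(x,k,8); o,r=cv2.minEnclosingCircle(f.astype(np.float32)); print(n,k.sum(),'round tray',rect(f),np.round(o,1),round(r,1),'z',np.median(cloud(x)[k][:,2]).round(1))
E
```

```text
t 15.6 pos [638.8  88.  256.1] yaw 90.6 F [-0.1 -0.   0.4] | offset [-0.29  0.09  8.81] rot [-0.1 -0.   0.6] j6 deg ~8
top sq ((array([ 558.9, -348.7]), array([66.1, 66.1]), 46.6), array([ 559. , -347.6,  111.8])) ob ((array([ 470.1, -145.7]), array([44.4, 84.9]), 54.1), array([ 468.8, -145.7,  141.2]))
top 1089 round tray (array([530.1, 332.9]), array([107.6, 106.7]), 0.6) [530.1 332.7] 55.8 z 2.4
scene sq ((array([ 563. , -346.6]), array([69.4, 63.4]), 48.1), array([ 564.9, -344.5,  113.6])) ob ((array([ 473.7, -144.1]), array([47.8, 85.4]), 53.4), array([ 476.8, -142.5,  142.3]))
scene 898 round tray (array([529.8, 334. ]), array([113.8, 110. ]), 14.7) [530.4 333.2] 57.8 z 6.2
```

View pics/m4.png

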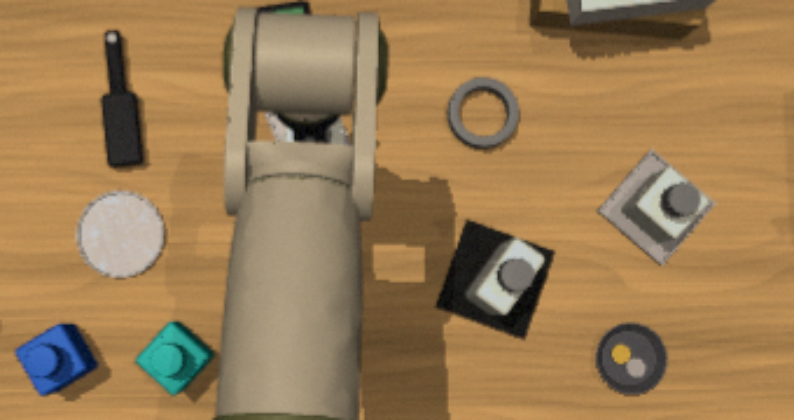

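Square bottle sits centred and aligned on its tray (crop 660,205), oblong upright on the mat, and the round tray (120,235) is empty at (530,333). Now grip the round bottle.

Call:
step_arm(plan=[{"offset":[-0.2,0.1,2],"rot":[0,0,0],"gripper":7},{"offset":[-0.3,0.1,5],"rot":[0,0,0],"gripper":7},{"offset":[-0.3,0.1,7.5],"rot":[0,0,0],"gripper":7},{"offset":[-0.3,0.1,8.4],"rot":[0,0,0],"gripper":6.5},{"offset":[-0.3,0.1,8.8],"rot":[0,0,0],"gripper":6},{"offset":[-0.3,0.1,8.8],"rot":[0,0,0],"gripper":5},{"offset":[-0.3,0.1,8.8],"rot":[0,0,0],"gripper":4.2},{"offset":[-0.3,0.1,8.8],"rot":[0,0,0],"gripper":3.5},{"offset":[-0.3,0.1,8.8],"rot":[0,0,0],"gripper":3},{"offset":[-0.3,0.1,8.8],"rot":[0,0,0],"gripper":3},{"offset":[-0.3,0.1,8.8],"rot":[0,0,0],"gripper":3}])

```text
time_s: 16.8
eef_pos: [640.4, 82.7, 170.5]
ee_rot: [0.001, 0.704, 0.71, 0.001]
force: [-2.5, -0.5, 6.7]
grip_width: 0.436
grip_force: 39.9
```

```bash
python3 -c "
from h import *
go(530.2,333.2,240,90)"
```

```text
t 16.8 pos [640.4  82.7 170.5] yaw 90.5 F [-2.5 -0.5  6.7] | offset [ 25.14 -10.8   -6.98] rot [0.1 0.  0.5] j6 deg ~32
```

Call:
step_arm(plan=[{"offset":[0,0,-0.5],"rot":[0,0,0],"gripper":3},{"offset":[0,0,-1.5],"rot":[0,0,0],"gripper":3},{"offset":[0,0,-3.5],"rot":[0,0,0],"gripper":3},{"offset":[0.5,-0.2,-5.5],"rot":[0,0,0],"gripper":3},{"offset":[2.5,-1.1,-7],"rot":[0,0,0],"gripper":3},{"offset":[6,-2.6,-7],"rot":[0,0,0],"gripper":3},{"offset":[10,-4.3,-7],"rot":[0,0,0],"gripper":3},{"offset":[14,-6,-7],"rot":[0,0,0],"gripper":3},{"offset":[18,-7.8,-7],"rot":[0,0,0],"gripper":3},{"offset":[21.5,-9.3,-7],"rot":[0,0,0],"gripper":3},{"offset":[24,-10.4,-6.5],"rot":[0,0,0],"gripper":3},{"offset":[25,-10.8,-5.5],"rot":[0,0,0],"gripper":3}])

```text
time_s: 18.0
eef_pos: [529.0, 334.3, 225.0]
ee_rot: [0.0, 0.703, 0.711, 0.001]
force: [0.8, -0.4, -2.4]
grip_width: 0.43
grip_force: 40.6
```

```bash
python3 - <<'E'
from h import *
go(530.2,331.5,170,90)
c=capture('top');d=capture('scene')
for n,x in(('top',c),('scene',d)):
    C=cloud(x); m=np.hypot(C[...,0]-530,C[...,1]-333)<60
    z=C[m&(C[...,2]>80)&(C[...,2]<140)]
    h,e=np.histogram(z[:,2],np.arange(80,140,4)); 
    k=z[(z[:,2]>118)&(z[:,2]<142)]; print(n,h,rect(k[:,:2]),cv2.minEnclosingCircle(k[:,:2].astype(np.float32)))
E
```

```text
t 18.0 pos [529.  334.3 225. ] yaw 90.6 F [ 0.8 -0.4 -2.4] | offset [-0.29  0.11  5.5 ] rot [ 0.1 -0.1  0.6] j6 deg ~32
top [ 2  6  2  8  7  5  3  6  7  6  2  8  4 33] (array([536.1, 305.4]), array([52.7, 13.4]), 17.7) ((534.3660888671875, 310.8902282714844), 26.358213424682617)
scene [17 28 26 23 25 28 23 27 22 29 30 24 26 61] (array([533.3, 335.3]), array([63.7, 72.9]), 1.6) ((529.0595092773438, 335.9457092285156), 37.25072479248047)
```

Call:
step_arm(plan=[{"offset":[-0.1,0.1,1],"rot":[0,0,0],"gripper":3},{"offset":[-0.2,0.1,2.8],"rot":[0,0,0],"gripper":3},{"offset":[-0.2,0.1,4.3],"rot":[0,0,0],"gripper":3},{"offset":[-0.2,0.1,4.9],"rot":[0,0,0],"gripper":3},{"offset":[-0.2,0.1,5.1],"rot":[0,0,0],"gripper":3},{"offset":[-0.2,0.1,5.2],"rot":[0,0,0],"gripper":3},{"offset":[-0.2,0.1,5.3],"rot":[0,0,0],"gripper":3},{"offset":[-0.2,0.1,5.35],"rot":[0,0,0],"gripper":3},{"offset":[-0.2,0.1,5.35],"rot":[0,0,0],"gripper":3}])

```text
time_s: 19.0
eef_pos: [531.2, 329.9, 170.8]
ee_rot: [0.0, 0.704, 0.71, 0.0]
force: [0.9, -0.2, -1.3]
grip_width: 0.432
grip_force: 40.6
```

Call:
step_arm(plan=[{"offset":[0,0,-0.2],"rot":[0,0,0],"gripper":3},{"offset":[0.2,-0.05,-0.2],"rot":[0,0,0],"gripper":3},{"offset":[0.2,-0.05,-0.05],"rot":[0,0,0],"gripper":3},{"offset":[0.2,-0.05,0.05],"rot":[0,0,0],"gripper":3},{"offset":[0.2,-0.05,0.1],"rot":[0,0,0],"gripper":3},{"offset":[0.2,-0.05,0.1],"rot":[0,0,0],"gripper":3}])

```text
time_s: 19.6
eef_pos: [530.5, 332.1, 170.5]
ee_rot: [-0.0, 0.704, 0.71, 0.0]
force: [-3.1, 0.4, 5.8]
grip_width: 0.433
grip_force: 41.4
```

Contact. Release, rise, and look.

Call:
step_arm(plan=[{"offset":[0,0,0],"rot":[0,0,0],"gripper":4},{"offset":[0,0,0],"rot":[0,0,0],"gripper":5},{"offset":[0,0,0],"rot":[0,0,0],"gripper":6},{"offset":[0,0,0],"rot":[0,0,0],"gripper":7},{"offset":[0,0,-1],"rot":[0,0,0],"gripper":7},{"offset":[0,0,-4],"rot":[0,0,0],"gripper":7},{"offset":[0,0,-7],"rot":[0,0,0],"gripper":7},{"offset":[0,0,-10],"rot":[0,0,0],"gripper":7},{"offset":[0,0,-11],"rot":[0,0,0],"gripper":7}])

```text
time_s: 20.5
eef_pos: [531.1, 332.1, 283.5]
ee_rot: [0.001, 0.704, 0.71, 0.003]
force: [-0.3, -0.3, -0.2]
grip_width: 0.82
grip_force: 0.0
```

```bash
python3 - <<'E'
from h import *
import pickle
go(471.6,-144,275,60); go(471.6,-144,275,90)
c=capture('top'); d=capture('scene'); pickle.dump((c,d),open('k5.pkl','wb'))
for n,x in(('top',c),('scene',d)):
    K,D,R,t=cam(x); p=cv2.projectPoints(np.array([[625.,80,6]]),np.array(x['rvec']),t,K,D)[0].ravel().astype(int)
    hsv=cv2.cvtColor(x['color'],cv2.COLOR_RGB2HSV); m=((hsv[...,1]<70)&(hsv[...,2]>85)).astype(np.uint8); _,l=cv2.connectedComponents(m); k=l==l[p[1],p[0]]
    f=foot(x,k,8); print(n,k.sum(),'ob tray',rect(f),'z',np.median(cloud(x)[k][:,2]).round(1))
    C=cloud(x); m=np.hypot(C[...,0]-530,C[...,1]-333)<60
    z=C[m&(abs(C[...,2]-84)<6)][:,:2].astype(np.float32)
    print('round bottle',np.round(cv2.minEnclosingCircle(z)[0],1),rect(z))
a=cv2.resize(c['color'][90:280,180:520],(794,444)); cv2.imwrite('pics/m5.png',a[:,:,::-1])
E
```

```text
t 20.5 pos [531.1 332.1 283.5] yaw 90.5 F [-0.3 -0.3 -0.2] | offset [-47.56  -6.33   0.72] rot [ 0.3 -0.2 30.5] j6 deg ~13
t 20.5 pos [531.1 332.1 283.5] yaw 90.5 F [-0.3 -0.3 -0.2] | offset [-47.56  -6.33   0.72] rot [ 0.3 -0.1  0.5] j6 deg ~-17
top 1221 ob tray (array([640.3,  83.5]), array([130.3,  87.1]), 22.3) z 2.5
round bottle [532.4 324. ] (array([536. , 313.7]), array([70. , 33.5]), 19.2)
scene 891 ob tray (array([639.3,  84. ]), array([130.8,  88.7]), 22.0) z 6.5
round bottle [530.8 334. ] (array([534.9, 333.6]), array([71.3, 62.4]), 88.4)
```

View pics/m5.png

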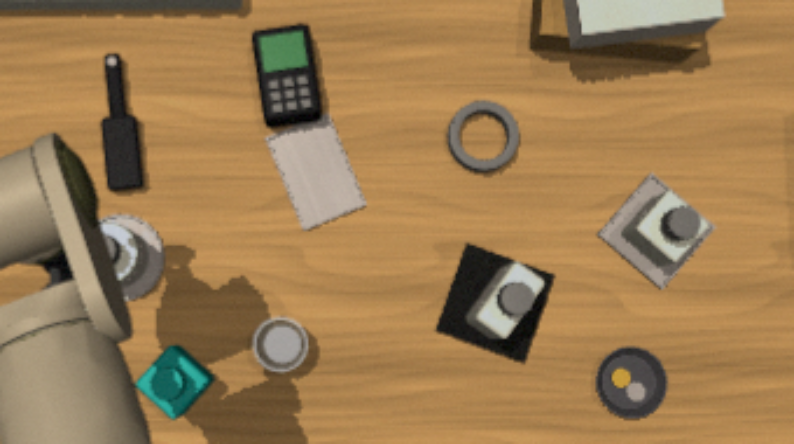

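The oblong tray is free at (640,84), yaw 22.2°; the oblong bottle on the mat is at yaw ≈ −36.4°, so it needs +58.5°. Back to the mat.

Call:
step_arm(plan=[{"offset":[-2.5,-0.3,0],"rot":[0,0,4],"gripper":7},{"offset":[-47.6,-6.3,0.7],"rot":[0,0,30.5],"gripper":7},{"offset":[-47.6,-6.3,0.7],"rot":[0,0,30.5],"gripper":7},{"offset":[-47.6,-6.3,0.7],"rot":[0,0,30.5],"gripper":7},{"offset":[-47.6,-6.3,0.7],"rot":[0,0,30.5],"gripper":7},{"offset":[-47.6,-6.3,0.7],"rot":[0,0,30.5],"gripper":7},{"offset":[-47.6,-6.3,0.7],"rot":[0,0,30.5],"gripper":7},{"offset":[-47.6,-6.3,0.7],"rot":[0,0,30.5],"gripper":7},{"offset":[-47.6,-6.3,0.7],"rot":[0,0,30.5],"gripper":7},{"offset":[-47.6,-6.3,0.7],"rot":[0,0,30.5],"gripper":7},{"offset":[-47.6,-6.3,0.7],"rot":[0,0,30.5],"gripper":7},{"offset":[-47.6,-6.3,0.7],"rot":[0,0,30.5],"gripper":7}])

```text
time_s: 21.8
eef_pos: [470.7, -145.4, 271.1]
ee_rot: [-0.001, 0.867, 0.498, -0.001]
force: [0.1, -0.6, -0.5]
grip_width: 0.823
grip_force: 0.0
```

```bash
python3 - <<'E'
from h import *
import pickle
go(471.3,-144.5,186,60)
c=capture('top')
C=cloud(c)
for z0,z1 in ((80,90),(116,127)):
    m=(np.hypot(C[...,0]-530,C[...,1]-333)<50)&(C[...,2]>z0)&(C[...,2]<z1)
    print('round bottle',np.round(cv2.minEnclosingCircle(C[m][:,:2].astype(np.float32)),1),rect(C[m][:,:2])) if 0 else print('round',z0,rect(C[m][:,:2]),np.median(C[m],0).round(1),m.sum())
E
```

```text
t 21.8 pos [ 470.7 -145.4  271.1] yaw 59.8 F [ 0.1 -0.6 -0.5] | offset [0.1  0.03 8.51] rot [-0.2 -0.  -0.2] j6 deg ~13
round 80 (array([530.3, 332.3]), array([68.9, 70.9]), 49.9) [522.2 323.6  82.6] 270
round 116 (array([530. , 332.7]), array([35.8, 35.9]), 1.7) [528.8 332.3 121.8] 154
```

Round bottle is at (530,332.5) on the tray centred (530,333). Descend and grip the oblong.

Call:
step_arm(plan=[{"offset":[0.1,0,2],"rot":[0,0,0],"gripper":7},{"offset":[0.1,0,5],"rot":[0,0,0],"gripper":7},{"offset":[0.1,0,7.3],"rot":[0,0,0],"gripper":7},{"offset":[0.1,0,8.1],"rot":[0,0,0],"gripper":6.5},{"offset":[0.1,0,8.5],"rot":[0,0,0],"gripper":6},{"offset":[0.1,0,8.5],"rot":[0,0,0],"gripper":5},{"offset":[0.1,0,8.5],"rot":[0,0,0],"gripper":4.2},{"offset":[0.1,0,8.5],"rot":[0,0,0],"gripper":3.5},{"offset":[0.1,0,8.5],"rot":[0,0,0],"gripper":3},{"offset":[0.1,0,8.5],"rot":[0,0,0],"gripper":3},{"offset":[0.1,0,8.5],"rot":[0,0,0],"gripper":3}])

```text
time_s: 22.95
eef_pos: [472.1, -143.7, 188.5]
ee_rot: [0.001, 0.866, 0.5, 0.0]
force: [-1.9, 1.8, 6.8]
grip_width: 0.434
grip_force: 39.8
```

```bash
python3 -c "
from h import *
go(639.8,83.8,255,118.5)"
```

```text
t 22.95 pos [ 472.1 -143.7  188.5] yaw 59.9 F [-1.9  1.8  6.8] | offset [28.1   3.13 -6.64] rot [  0.1   0.  -58.6] j6 deg ~-21
```

Call:
step_arm(plan=[{"offset":[0,0,-0.5],"rot":[0,0,0],"gripper":3},{"offset":[0,0,-1.5],"rot":[0,0,0],"gripper":3},{"offset":[0,0,-3.5],"rot":[0,0,0],"gripper":3},{"offset":[1,0.1,-5.5],"rot":[0,0,-2],"gripper":3},{"offset":[3.5,0.4,-6.6],"rot":[0,0,-7],"gripper":3},{"offset":[7,0.8,-6.6],"rot":[0,0,-14],"gripper":3},{"offset":[11,1.2,-6.6],"rot":[0,0,-21],"gripper":3},{"offset":[15,1.7,-6.6],"rot":[0,0,-28],"gripper":3},{"offset":[19,2.1,-6.6],"rot":[0,0,-35],"gripper":3},{"offset":[23,2.6,-6.6],"rot":[0,0,-42],"gripper":3},{"offset":[26,2.9,-6.6],"rot":[0,0,-49],"gripper":3},{"offset":[27.5,3.1,-6.6],"rot":[0,0,-55],"gripper":3}])

```text
time_s: 24.15
eef_pos: [637.1, 81.1, 253.5]
ee_rot: [-0.0, 0.535, 0.845, 0.0]
force: [0.3, -0.5, -3.6]
grip_width: 0.424
grip_force: 41.2
```

```bash
python3 -c "
from h import *
go(639.8,83.8,205,118.5)"
```

```text
t 24.15 pos [637.1  81.1 253.5] yaw 115.3 F [ 0.3 -0.5 -3.6] | offset [0.13 0.36 4.85] rot [ 0.  -0.  -3.2] j6 deg ~-21
```

Call:
step_arm(plan=[{"offset":[0.1,0.3,1],"rot":[0,0,-2],"gripper":3},{"offset":[0.1,0.35,3],"rot":[0,0,-3.2],"gripper":3},{"offset":[0.1,0.35,4.4],"rot":[0,0,-3.2],"gripper":3},{"offset":[0.1,0.35,4.8],"rot":[0,0,-3.2],"gripper":3},{"offset":[0.1,0.35,4.8],"rot":[0,0,-3.2],"gripper":3}])

```text
time_s: 24.65
eef_pos: [639.0, 81.0, 205.3]
ee_rot: [-0.0, 0.514, 0.858, -0.0]
force: [0.1, 0.2, -3.9]
grip_width: 0.431
grip_force: 41.1
```

```bash
python3 - <<'E'
from h import *
go(639.8,83.8,189.5,118.5)
for n in('top','scene'):
    C=cloud(capture(n)); m=np.hypot(C[...,0]-640,C[...,1]-84)<65
    k=C[m&(abs(C[...,2]-120)<7)]; print(n,rect(k[:,:2]),len(k))
E
```

```text
t 24.65 pos [639.   81.  205.3] yaw 118.1 F [ 0.1  0.2 -3.9] | offset [0.21 0.2  1.58] rot [-0.  -0.  -0.4] j6 deg ~-21
top (array([627.7,  72.5]), array([ 3.9, 46.7]), 0.2) 4
scene (array([643.7,  79.6]), array([82.7, 45.5]), 22.1) 231
```

Yaw 22.1° matches the tray; shift ≈3 mm in +y and set down.

Call:
step_arm(plan=[{"offset":[0.15,0.1,0.4],"rot":[0,0,0],"gripper":3},{"offset":[0.3,0.15,0.8],"rot":[0,0,0],"gripper":3},{"offset":[0.3,0.15,1.1],"rot":[0,0,0],"gripper":3},{"offset":[0.3,0.15,1.3],"rot":[0,0,0],"gripper":3},{"offset":[0.3,0.15,1.4],"rot":[0,0,0],"gripper":3},{"offset":[0.3,0.15,1.45],"rot":[0,0,0],"gripper":3},{"offset":[0.3,0.15,1.5],"rot":[0,0,0],"gripper":3},{"offset":[0.3,0.15,1.5],"rot":[0,0,0],"gripper":3}])

```text
time_s: 25.55
eef_pos: [639.0, 84.5, 190.5]
ee_rot: [0.0, 0.514, 0.858, 0.0]
force: [0.1, 0.2, -3.1]
grip_width: 0.43
grip_force: 41.1
```

Call:
step_arm(plan=[{"offset":[0,0,0.05],"rot":[0,0,0],"gripper":3},{"offset":[0,0,0.1],"rot":[0,0,0],"gripper":3},{"offset":[0,0,0.15],"rot":[0,0,0],"gripper":3},{"offset":[0,0,0.15],"rot":[0,0,0],"gripper":3}])

```text
time_s: 25.95
eef_pos: [639.1, 84.4, 189.7]
ee_rot: [0.0, 0.514, 0.858, 0.0]
force: [-3.1, -1.1, 2.8]
grip_width: 0.431
grip_force: 41.8
```

Contact. Release and back away to the right, clear of the top view.

Call:
step_arm(plan=[{"offset":[0,0,0],"rot":[0,0,0],"gripper":4},{"offset":[0,0,0],"rot":[0,0,0],"gripper":5},{"offset":[0,0,0],"rot":[0,0,0],"gripper":6},{"offset":[0,0,0],"rot":[0,0,0],"gripper":7},{"offset":[0,0,-1],"rot":[0,0,0],"gripper":7},{"offset":[0,0,-4],"rot":[0,0,0],"gripper":7},{"offset":[0,0,-8],"rot":[0,0,0],"gripper":7},{"offset":[0,0,-11],"rot":[0,0,0],"gripper":7},{"offset":[-7,-14,-12],"rot":[0,0,0],"gripper":7},{"offset":[-7,-23,-12],"rot":[0,0,0],"gripper":7},{"offset":[-7,-23,-12],"rot":[0,0,0],"gripper":7},{"offset":[-7,-23,-12],"rot":[0,0,0],"gripper":7}])

```text
time_s: 27.15
eef_pos: [498.2, -58.6, 308.3]
ee_rot: [0.001, 0.514, 0.858, 0.0]
force: [0.3, -1.8, 0.0]
grip_width: 0.821
grip_force: 0.0
```

```bash
python3 - <<'E'
from h import *
go(639.8,83.8,275,118.5)
c=capture('top'); d=capture('scene')
for n,x in(('top',c),('scene',d)):
    C=cloud(x)
    for nm,g,z in(('ob',(640,84),104),('sq',(562,-350),74),('rd',(530,333),84)):
        m=np.hypot(C[...,0]-g[0],C[...,1]-g[1])<60
        print(n,nm,rect(C[m&(abs(C[...,2]-z)<6)][:,:2]))
a=cv2.resize(c['color'][90:260,180:520],(700,350)); b=cv2.resize(d['color'][130:250,140:440],(700,250),interpolation=cv2.INTER_AREA)
cv2.imwrite('pics/m6.png',np.vstack([a,b])[:,:,::-1])
E
```

```text
t 27.15 pos [498.2 -58.6 308.3] yaw 118.2 F [ 0.3 -1.8  0. ] | offset [ 5.87 19.2   3.34] rot [ 0.   0.1 -0.3] j6 deg ~-21
top ob (array([639.5,  80.3]), array([84.5, 44.8]), 21.6)
top sq (array([ 559.2, -348.1]), array([65.7, 66. ]), 47.1)
top rd (array([529.5, 332.4]), array([71.4, 70.9]), 11.8)
scene ob (array([639.7,  81.5]), array([90.3, 45.7]), 21.9)
scene sq (array([ 562.8, -346.3]), array([66.7, 64.5]), 49.1)
scene rd (array([535.2, 333.6]), array([71.9, 65.2]), 88.5)
```

View pics/m6.png

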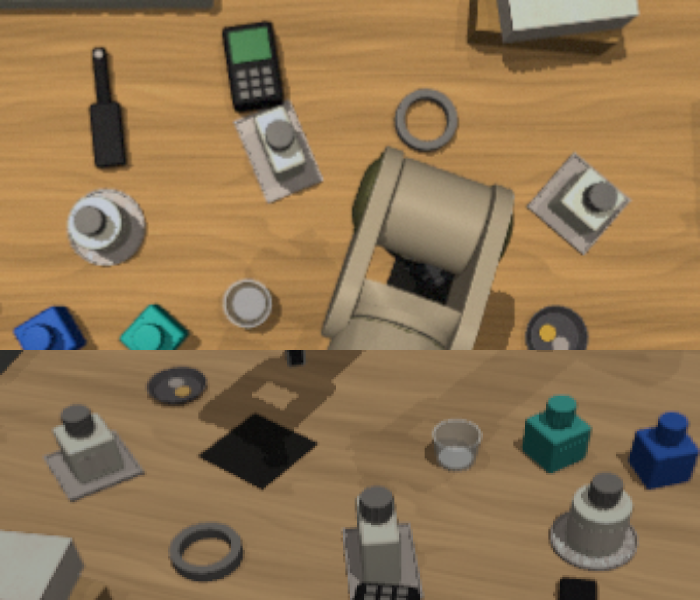

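All three bottles stand upright on their matching trays: round (105,225), oblong (278,145) and square (590,205) in the top half. They are about 3 mm or less off centre and 1° or less off in yaw, and the mat is empty. The cup, tape and brush haven't moved and the arm is clear, so I'm handing in.

```bash
python3 -c "
from rig import *
print(finish_job())"
```

```text
the job is handed in; nothing more can be done
None
```

I've handed the job in: all three bottles stand upright on their matching trays, within about 3 mm of centre, with the square and oblong ones lined up to about 1°; it took about 27 s, and the cup, tape and brush were left alone.

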